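# Refit the bar-kit box

## Task

Refit the walnut bar-kit box: open its lid, lift each cedar divider that hangs on the chrome rail up and off its hook and slide it fully down into a groove of the box, one per groove, any groove. Put the stainless jigger in the wide compartment, then shut the lid fully and leave the glassware and bottles around undisturbed.

Things in the scene. Friction and masses are not known exactly. Their poses are not given: they have to be found in the camera images.
- humidor: fixed walnut box, 124 (its x) x 276 (its y) x 100 tall, walls and floor 8 mm. Origin: centre of its underside. Lid hinges on the +x rim (far from the robot). Pairs of pale cedar ribs on the long walls (12 mm out, 8 to 80 mm up) form three upright grooves across the box in its +y part; the -y part is one wide compartment.
- lid (a joint): angle of the lid (rad): 0 shut, grows as it opens, stop at 1.9; a stiff hinge, it stays at any angle. The lid is 124 x 276 x 8 mm.
- lid_hinge (a point): middle of the lid's hinge line (far upper rim of the box, 62 mm behind its centre, 100.5 mm up); the line runs along the box's y. The point turns with the lid.
- lid_handle (a point): grip point on the lid's brass knob (head 28 mm across, 16 mm tall, its middle 35 mm out from the lid's outer face; on the centre line, 94 mm in front of the hinge when shut). The point turns with the lid.
- rail: fixed chrome rail on two posts, 360 long (its y), 150 tall, on a black foot. Origin: centre of the foot at the bar, underside. Three flat hooks stick out of the bar towards its -x.
- well (a point): centre of the inner floor of the wide compartment; the compartment is 108 (box x) x about 120 mm (box y)
- jigger: stainless double measure, 44 mm across the top, 46 at the weighted bottom, waisted at 26 mm up, 54 tall, 140 g; starts upright on the shelf. Origin: centre of its underside, z up along its axis.
- jigger_mid (a point): middle of the jigger, 27 mm up its axis
- decanter: glass decanter, 94 across, 210 tall, loose bystander; origin under its centre
- tumbler: short glass tumbler, 76 across, 85 tall, loose bystander; origin under its centre
- pourer: glass pourer spout, 32 across, 80 tall, loose bystander; origin under its centre
- bitters: small amber bottle, 44 across, 120 tall, loose bystander; origin under its centre
- slot0 (a point): middle of the bottom of groove 0, on the inner floor of the box; the groove is 12 mm wide (box y) and 108 mm long (box x); the three lie 45 mm apart. Axes as the box.
- hook0 (a point): where a divider rests on this hook: on top of its flat tongue (14 wide, 3 thick), 50 mm in front of the bar, 146 mm up. The tongue's upturned lip is 20 mm further out (rail -x) and 8 mm high. Axes as the rail.
- divider0: pale cedar divider plate 98 wide (its y) x 86 tall (its z) x 8 thick (its x), 50 g, with a square 26 mm window in its middle (30 to 56 mm above the lower edge); hangs by the window's upper edge on a hook, its top 30 mm above the tongue. Origin: middle of its lower edge. May be absent.
- slot1 (a point): middle of the bottom of groove 1, on the inner floor of the box; the groove is 12 mm wide (box y) and 108 mm long (box x); the three lie 45 mm apart. Axes as the box.
- hook1 (a point): where a divider rests on this hook: on top of its flat tongue (14 wide, 3 thick), 50 mm in front of the bar, 146 mm up. The tongue's upturned lip is 20 mm further out (rail -x) and 8 mm high. Axes as the rail.
- divider1: pale cedar divider plate 98 wide (its y) x 86 tall (its z) x 8 thick (its x), 50 g, with a square 26 mm window in its middle (30 to 56 mm above the lower edge); hangs by the window's upper edge on a hook, its top 30 mm above the tongue. Origin: middle of its lower edge. May be absent.
- slot2 (a point): middle of the bottom of groove 2, on the inner floor of the box; the groove is 12 mm wide (box y) and 108 mm long (box x); the three lie 45 mm apart. Axes as the box.
- hook2 (a point): where a divider rests on this hook: on top of its flat tongue (14 wide, 3 thick), 50 mm in front of the bar, 146 mm up. The tongue's upturned lip is 20 mm further out (rail -x) and 8 mm high. Axes as the rail.
- divider2: pale cedar divider plate 98 wide (its y) x 86 tall (its z) x 8 thick (its x), 50 g, with a square 26 mm window in its middle (30 to 56 mm above the lower edge); hangs by the window's upper edge on a hook, its top 30 mm above the tongue. Origin: middle of its lower edge. May be absent.
- divider0_mid (a point): centre of that plate (and of its window), 43 mm above its lower edge
- divider1_mid (a point): centre of that plate (and of its window), 43 mm above its lower edge
- divider2_mid (a point): centre of that plate (and of its window), 43 mm above its lower edge
Things that resemble listed ones, but are neither listed nor needed, are in the scene too. What is shaped like the jigger but red is not meant. What is shaped like the divider1 but green is not meant.

How it is judged:
On the way, in this order (a step that is already met when the one before it is completed fails the run):
1. the lid is raised to at least about 70 degrees (value of joint lid above 1.2 rad), for 0.2 s.
2. every divider present stands fully down in a groove (((horizontal distance between divider0_mid and slot0 below 0.0075 m and z of divider0_mid in the frame of slot0 between 0.039 and 0.048 m) or (horizontal distance between divider0_mid and slot1 below 0.0075 m and z of divider0_mid in the frame of slot1 between 0.039 and 0.048 m) or (horizontal distance between divider0_mid and slot2 below 0.0075 m and z of divider0_mid in the frame of slot2 between 0.039 and 0.048 m)) and angle between the z axis of each of divider0, divider1, divider2 and the z axis of humidor, either way round below 0.08 rad and ((horizontal distance between divider1_mid and slot0 below 0.0075 m and z of divider1_mid in the frame of slot0 between 0.039 and 0.048 m) or (horizontal distance between divider1_mid and slot1 below 0.0075 m and z of divider1_mid in the frame of slot1 between 0.039 and 0.048 m) or (horizontal distance between divider1_mid and slot2 below 0.0075 m and z of divider1_mid in the frame of slot2 between 0.039 and 0.048 m)) and ((horizontal distance between divider2_mid and slot0 below 0.0075 m and z of divider2_mid in the frame of slot0 between 0.039 and 0.048 m) or (horizontal distance between divider2_mid and slot1 below 0.0075 m and z of divider2_mid in the frame of slot1 between 0.039 and 0.048 m) or (horizontal distance between divider2_mid and slot2 below 0.0075 m and z of divider2_mid in the frame of slot2 between 0.039 and 0.048 m))), for 0.2 s.
At the end, for the whole second after the job is handed in: Every divider present stands upright in a groove, within 7.5 mm of the middle of the groove and 5 mm of its floor; the jigger (standing or lying) is down inside the wide compartment (which is wider still if the groove next to it is empty); the lid is shut to within 0.05 rad; all is at rest (all of step 2 and x of jigger_mid in the frame of well between -0.052 and 0.052 m and y of jigger_mid in the frame of well between -0.06 and 0.1 m and z of jigger_mid in the frame of well below 0.04 m and value of joint lid below 0.05 rad and linear speed of each of divider0, divider1, divider2, jigger below 0.03 m/s); the robot touches nothing.
It fails at once if the decanter is shifted by more than 30 mm or tipped over (distance of decanter from where it was at the start of the episode above 0.03 m or angle between decanter's own z axis and vertical above 0.5 rad).
It fails at once if the tumbler is shifted by more than 30 mm or tipped over (distance of tumbler from where it was at the start of the episode above 0.03 m or angle between tumbler's own z axis and vertical above 0.5 rad).
It fails at once if the pourer is shifted by more than 30 mm or tipped over (distance of pourer from where it was at the start of the episode above 0.03 m or angle between pourer's own z axis and vertical above 0.5 rad).
It fails at once if the bitters is shifted by more than 30 mm or tipped over (distance of bitters from where it was at the start of the episode above 0.03 m or angle between bitters's own z axis and vertical above 0.5 rad).
Of divider0, divider1, divider2 only 2 to 3 are there at a start; the rules pass over those that are not, and their reading is None.
At some moment in a run one of jigger may be knocked a few centimetres aside while the robot is not near it.
It also fails if it takes over 210 s, if anything falls off the work surface, if the arm or the gripper's body presses on something with over 40 N, if the wrist force passes 120 N, or if a joint passes its speed limit or range.

## Robot

A 6-joint arm with a two-finger parallel gripper is mounted at the origin on the work surface. World frame = base frame: x ahead of the robot, y to its left, z up, the work surface at z = 0. Lengths are in m, angles in rad, forces in N, time in s.
With the tool pointing down it reaches from about 0.425 to 0.95 m from the base axis. Payload 14.7 kg.
Tool frame: the origin (TCP) lies at the very end of the fingers, on their centre line; the grasp point (between the pads) lies behind it (robot.grip_point_offset is the z of the grasp point in the tool frame, in m); z points along the fingers, y is the line along which they close (so a half turn about z gives the same grasp; the last joint's range is limited). The gripper opens to 85 mm and grips with 20 to 120 N. Pads are 22 mm wide; open, the fingers measure 114 mm over their backs; the gripper's body (76 mm by 85 mm) begins 54 mm behind the grasp point. The pads swing forward as they close: fully open they stand 13 mm farther back than shut.
Start: joints at [1.127, 0.48, 1.596, -0, 1.065, -0.047], TCP at [0.251, 0.6, 0.231] pointing down, gripper open.
Joint ranges: [-2.75, 2.75], [-0.82, 2.05], [0.23, 2.67], [-1.56, 4.7], [0.09, 2.69], [-2.92, 2.92]. Speed limits (rad/s): [1.89, 1.89, 2.39, 3.01, 3.01, 3.01].

## Interface

Orientations are given as a unit quaternion [w, x, y, z].
In Python, from cell import monitor, optics, job, robot gives the robot as it stands.
- The arm moves only by the tool move_arm, never from a script. Its argument "deltas" is a list of rows, each a list of 6 numbers: the shift along the tool's x, y, z in units of 50 mm (1.0 is 50 mm), then the turn, a rotation vector about the tool's x, y, z in units of 5 degrees (1.0 is 5 degrees). A call has 1 to 10 rows; each row is the pose to reach, as a shift and turn from the pose commanded when the call began, along the tool's axes at that moment; what a row does not reach only later rows make up. A row lasts 1/10 s, in which the tool goes at most 50 mm and 8.59 degrees, less where a joint would pass 70% of its speed; a pose out of reach is approached as far as the arm can. A call with a gripper value outside its range is refused whole. "grip" is the opening, from -1 (shut) to 1 (fully open), set as the call begins (left out, the last holds). The fingers move at their own pace and stop on an object; "newtons" is the grip in N (left out, the last holds). Time passes only in rows, so rows that repeat a pose let the fingers close. It gives the time, the measured TCP pose, the force, the opening and the grip force at its end, in the units of the state.
- monitor.observe(): the state, without advancing time (a new reading comes with each control period).
- optics.camera(name): name is "side" or "top" or "wrist"; returns a dict with "color" (420x560x3 uint8, blue, green, red), "fx", "fy", "cx", "cy" (pixels), "k1" (the pictures are not rectified: a ray, as slopes to the right and down, at radius r is drawn at 1 + k1 r^2 times it, then the intrinsics apply), "extrinsics" (4x4, takes a point from camera to world coordinates); the wrist camera has in their place "mount" (4x4, takes a point from camera to tool coordinates, whose origin is the TCP and whose axes are the flange's). Camera axes: x right, y up, looking along -z (the intrinsics and any distortion apply to the point x, -y, -z); pixel columns grow to the right and rows downward; lengths in m; the calibration is good to about 2 mm. A picture is of the moment at which its call begins: read the wrist's pose just before it. There is no depth.
- job.finish_job(): hands the job in; it is judged then, once.
The state is a dict: "clock": time; "joints": joint angles; "dq": joint speeds; "joint_torque": joint torques, N m; "tool_pos": TCP position; "orientation": TCP orientation; "wrist_force": force on the tool from outside, world axes, zero at the start; "torque": the same for the moment, N m; "gripper_width": finger opening in m; "gripper_force": force on a finger pad.
Only numpy, scipy, OpenCV 4.12 (cv2) and the standard library are available. Lean on these libraries where they do the work, as an engineer would, in place of code of your own. Each camera call takes 0.05 s, during which the arm holds its last target. There are 200 camera calls.

## Working session

There is one attempt and no reset: what is moved stays moved. The work goes in short steps, Python scripts to look and compute and a tool call to move; the robot and the scene stay as the last step left them, time stands still between calls to the robot, and variables do not carry over. Pictures are saved under pics/ and viewed, at most 14 in all, crops included, and the job is handed in when it is done.

Besides the shell and the picture viewer there is one more tool, called after ">>>" as a command line: name --pt "numbers of a row" for each row, then --argument value for the rest. move_arm: Moves the arm, as the interface text tells. Its arguments: {"type":"object","properties":{"deltas":{"type":"array","items":{"type":"array","items":{"type":"number"}}},"grip":{"type":"number"},"newtons":{"type":"number"}},"required":["deltas"]}

```bash
ls; mkdir -p pics; cat > h.py <<'E'
import numpy as np, cv2
from cell import monitor, optics, job, robot
from scipy.spatial.transform import Rotation as R
def Rq(q): return R.from_quat([q[1],q[2],q[3],q[0]])
def shot(name):
    s=monitor.observe(); c=optics.camera(name)
    if name=="wrist":
        T=np.eye(4); T[:3,:3]=Rq(s["orientation"]).as_matrix(); T[:3,3]=s["tool_pos"]
        c["extrinsics"]=T@np.array(c["mount"])
    c["extrinsics"]=np.array(c["extrinsics"]); return c
def ray(c,u,v):
    x=(u-c["cx"])/c["fx"]; y=(v-c["cy"])/c["fy"]; rd=np.hypot(x,y); r=rd
    for _ in range(20): r=rd/(1+c["k1"]*r*r)
    k=r/rd if rd>0 else 1
    d=c["extrinsics"][:3,:3]@np.array([x*k,-y*k,-1.]); return c["extrinsics"][:3,3],d
def onz(c,u,v,z):
    o,d=ray(c,u,v); return o+d*(z-o[2])/d[2]
def tri(a,b):
    A=[];y=[]
    for o,d in (a,b):
        d=d/np.linalg.norm(d);P=np.eye(3)-np.outer(d,d);A.append(P);y.append(P@o)
    p=np.linalg.lstsq(np.vstack(A),np.hstack(y),rcond=None)[0]
    return p,[np.linalg.norm(A[i]@p-y[i]) for i in (0,1)]
def proj(c,p):
    E=np.linalg.inv(c["extrinsics"]); q=E[:3,:3]@np.array(p)+E[:3,3]
    x,y=q[0]/-q[2],-q[1]/-q[2]; k=1+c["k1"]*(x*x+y*y)
    return c["fx"]*x*k+c["cx"],c["fy"]*y*k+c["cy"]
def delta(pos,Rm=None):
    "units of move_arm from the current pose to a world pose"
    s=monitor.observe(); T=Rq(s["orientation"]); d=T.inv().apply(np.array(pos)-s["tool_pos"])/0.05
    r=np.zeros(3) if Rm is None else np.degrees((T.inv()*Rm).as_rotvec())/5
    return np.round(np.r_[d,r],2)
def down(yaw):  # tool pointing down, closing line (tool y) at angle yaw from world x
    c,s_=np.cos(yaw),np.sin(yaw); y=np.array([c,s_,0]); z=np.array([0,0,-1.]); x=np.cross(y,z)
    return R.from_matrix(np.c_[x,y,z])
E
python3 - <<'E'
from h import *
for n in ("side","top","wrist"):
    c=shot(n); cv2.imwrite(f"pics/{n}0.png",c["color"]); print(n,c["extrinsics"].round(3).tolist(),c["fx"],c["k1"])
s=monitor.observe(); print(s, robot.grip_point_offset); print(np.array(c["mount"]).round(3))
E
```

```text
pics
side [[0.999, 0.034, -0.037, 0.534], [-0.05, 0.733, -0.678, -0.875], [0.004, 0.679, 0.734, 1.013], [0.0, 0.0, 0.0, 1.0]] 464.53942027021685 -0.0683951694860988
top [[0.018, 0.981, -0.191, 0.38], [-1.0, 0.019, 0.006, -0.025], [0.01, 0.191, 0.982, 1.14], [0.0, 0.0, 0.0, 1.0]] 453.14946554570975 -0.02013760828915037
wrist [[0.387, -0.887, -0.254, 0.186], [0.922, 0.371, 0.107, 0.627], [-0.001, -0.276, 0.961, 0.374], [0.0, 0.0, 0.0, 1.0]] 333.0856350327602 -0.08205300383866662
{'clock': 0.15, 'joints': array([ 1.12740286e+00,  4.80676013e-01,  1.59671031e+00,  7.40616283e-06,
        1.06508572e+00, -4.66084784e-02]), 'dq': array([-2.33067608e-04, -2.36273445e-03, -1.52936072e-03, -7.45681226e-05,
       -2.78641654e-04, -1.30935731e-03]), 'joint_torque': array([ 1.05387066e-03, -9.51148081e+01, -4.30453956e+01, -1.38240189e-04,
        8.36643158e-03,  3.27489477e-05]), 'tool_pos': array([0.25105297, 0.59924119, 0.23083447]), 'orientation': array([-1.09792605e-04,  1.97095354e-01,  9.80384225e-01, -4.25776143e-04]), 'wrist_force': array([-0.10636028,  0.25329236, -0.38818477]), 'torque': array([ 0.03423673,  0.01344258, -0.02168149]), 'gripper_force': 0.0, 'gripper_width': 0.08558184694050154} -0.0187
[[-0.     0.961  0.276  0.071]
 [ 1.     0.    -0.    -0.   ]
 [-0.     0.276 -0.961 -0.143]
 [ 0.     0.     0.     1.   ]]
```

View pics/side0.png

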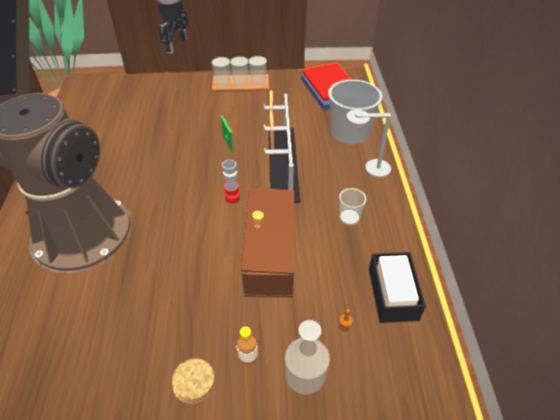

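View pics/top0.png

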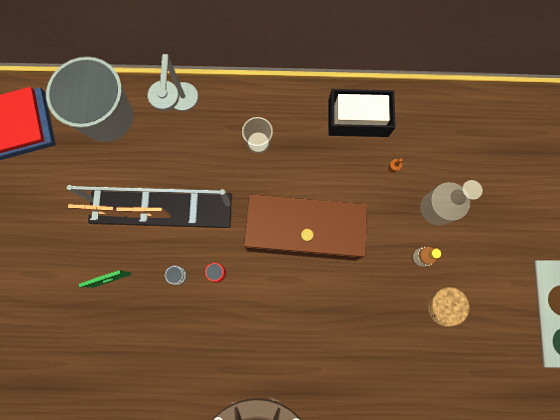

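The side view shows the closed box at (270,240), with the rail and two orange plates at (270,120). In the top view, the box is at (307,226) with its knob at (307,235). The rail runs from (70,188) to (222,192), with dividers on its two left hooks at (90,208) and (139,210). The third hook, at (193,207), is empty.

Jigger candidates: the grey one at (175,275) and a red one at (215,272). The grey one is meant. The green plate at (105,278) is a decoy.

```bash
python3 - <<'E'
from h import *
t=cv2.imread("pics/top0.png")
cv2.imwrite("pics/c1.png",cv2.resize(t[170:300,60:240],None,fx=4.4,fy=4.4,interpolation=cv2.INTER_CUBIC))
cv2.imwrite("pics/c2.png",cv2.resize(t[185:270,235:380],None,fx=5.5,fy=5.5,interpolation=cv2.INTER_CUBIC))
E
```

```text
(no output)
```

View pics/c1.png

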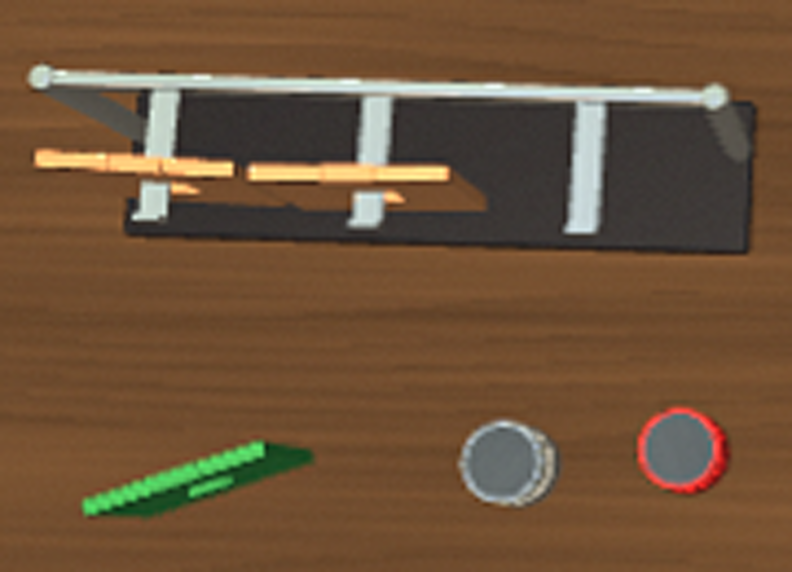

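View pics/c2.png

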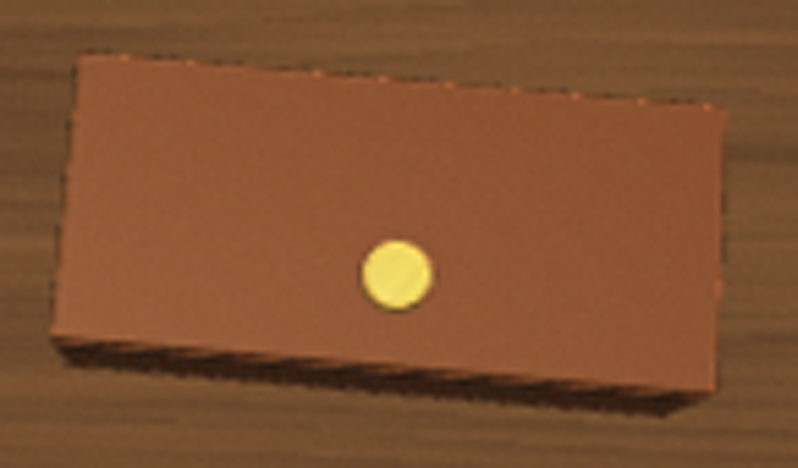

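The enlarged crop confirms the jigger: grey rim at crop (502,460) versus red at (682,450). Two cedar plates hang on the hooks, at crop (135,163) and (348,173).

```bash
python3 - <<'E'
from h import *
c=shot("top")
f1=lambda x,y:((x+.5)/4.4-.5+60,(y+.5)/4.4-.5+170)
f2=lambda x,y:((x+.5)/5.5-.5+235,(y+.5)/5.5-.5+185)
P=lambda f,p,z:onz(c,*f(*p),z)[:2]
C=[P(f2,p,.1085) for p in [(80,54),(726,107),(717,390),(52,335)]]
print("lid corners",np.round(C,4).tolist())
print("sides",[round(float(np.linalg.norm(C[i]-C[i-3])),4) for i in range(4)])
print("centre",np.mean(C,0), "yaw", [np.degrees(np.arctan2(-(d)[0],d[1])).round(2) for d in (C[0]-C[1],C[3]-C[2])], [np.degrees(np.arctan2(d[1],d[0])).round(2) for d in (C[0]-C[3],C[1]-C[2])])
print("knob",P(f2,(397,275),.1515))
for n,a,b in(("dA",(35,158),(233,169)),("dB",(248,173),(448,174))):
    a=P(f1,a,.176);b=P(f1,b,.176);d=a-b;print(n,(a+b)/2,np.linalg.norm(d),np.degrees(np.arctan2(-d[0],d[1])))
a=P(f1,(41,77),.15);b=P(f1,(714,97),.15);d=a-b;print("bar",a,b,np.linalg.norm(d),np.degrees(np.arctan2(-d[0],d[1])))
print("hooks",[P(f1,p,z).round(4) for p,z in[((165,95),.147),((150,216),.15),((377,100),.147),((366,224),.15),((592,105),.147),((582,230),.15)]])
print("jig",P(f1,(502,460),.054),"red",P(f1,(677,449),.054),"green",P(f1,(83,508),.086),P(f1,(264,450),.086))
for n,u,v,z in(("decanter",435,206,0),("bitters",424,257,0),("tumbler",258,142,0),("pourer",396,167,0)):print(n,onz(c,u,v,z)[:2].round(3))
# side check
s=shot("side")
print("side proj knob",proj(s,[*P(f2,(397,275),.1515),.1515]), [np.round(proj(s,[*q,.1085])) .tolist() for q in C])
E
```

```text
lid corners [[0.6109, 0.0306], [0.5933, -0.2435], [0.4735, -0.2373], [0.4913, 0.0387]]
sides [0.2746, 0.12, 0.2766, 0.1199]
centre [ 0.54224957 -0.10287288] yaw [np.float64(-3.66), np.float64(-3.68)] [np.float64(-3.9), np.float64(-2.95)]
knob [ 0.51327904 -0.10104364]
dA [0.56156943 0.37079286] 0.09836066555930979 -2.0934223133999867
dB [0.55863344 0.2648607 ] 0.09845631399463406 0.8336605093149142
bar [0.61042227 0.43333922] [0.60668311 0.08949162] 0.34386793138680954 -0.6230368202450063
hooks [array([0.6029, 0.3702]), array([0.5397, 0.3708]), array([0.6024, 0.2617]), array([0.5378, 0.2617]), array([0.602 , 0.1518]), array([0.5369, 0.153 ])]
jig [0.42576892 0.20682055] red [0.43346359 0.11277083] green [0.39525157 0.41707138] [0.42714402 0.3249801 ]
decanter [ 0.614 -0.444]
bitters [ 0.482 -0.409]
tumbler [0.777 0.017]
pourer [ 0.716 -0.346]
side proj knob (np.float64(258.04014177434726), np.float64(215.7426257651222)) [[293.0, 189.0], [293.0, 272.0], [243.0, 271.0], [250.0, 189.0]]
```

```bash
python3 - <<'E'
from h import *
D=down(np.radians(86.35))
for p in ([.45,.25,.30],[.511,-.101,.22],[.511,-.101,.126]): print(delta(p,D))
E
```

```text
[-6.37 -4.91 -1.38 -0.01 -0.   -3.82]
[-1.021e+01 -1.091e+01  2.300e-01 -1.000e-02 -0.000e+00 -3.820e+00]
[-1.021e+01 -1.091e+01  2.110e+00 -1.000e-02 -0.000e+00 -3.820e+00]
```

>>> move_arm --pt "0 0 -1.4 0 0 0" --pt "-6.37 -4.91 -1.4 0 0 -3.82" --pt "-6.37 -4.91 -1.4 0 0 -3.82" --pt "-6.37 -4.91 -1.4 0 0 -3.82" --pt "-6.37 -4.91 -1.4 0 0 -3.82" --pt "-6.37 -4.91 -1.4 0 0 -3.82" --pt "-6.37 -4.91 -1.4 0 0 -3.82" --pt "-6.37 -4.91 -1.4 0 0 -3.82" --pt "-6.37 -4.91 -1.4 0 0 -3.82" --pt "-6.37 -4.91 -1.4 0 0 -3.82" --grip 0.4

```text
clock: 1.25
tool_pos: [0.4522, 0.2459, 0.3017]
orientation: [0.001, 0.034, 0.999, -0.0]
wrist_force: [-0.8, 0.8, -0.7]
gripper_width: 0.0602
gripper_force: 0.0
```

>>> move_arm --pt "-3.7 -7.05 0 0 0 0" --pt "-3.7 -7.05 0 0 0 0" --pt "-3.7 -7.05 0 0 0 0" --pt "-3.7 -7.05 0 0 0 0" --pt "-3.7 -7.05 0 0 0 0" --pt "-3.7 -7.05 0 0 0 0" --pt "-3.7 -7.05 0 0 0 0" --pt "-3.7 -7.05 0 0 0 0" --pt "-3.7 -7.05 0 0 0 0" --pt "-3.7 -7.05 0 0 0 0"

```text
clock: 2.25
tool_pos: [0.6123, -0.1142, 0.3007]
orientation: [-0.0, 0.033, 0.999, 0.0]
wrist_force: [-0.4, 1.0, 1.3]
gripper_width: 0.0598
gripper_force: 0.0
```

```bash
cat >> h.py <<'E'
def cen(c,lo,hi,box=None):
    m=cv2.inRange(cv2.cvtColor(c["color"],cv2.COLOR_BGR2HSV),lo,hi)
    if box: k=np.zeros_like(m);k[box[1]:box[3],box[0]:box[2]]=255;m&=k
    n,_,st,ce=cv2.connectedComponentsWithStats(m); i=1+np.argmax(st[1:,4]); return ce[i],st[i]
E
python3 - <<'E'
from h import *
w=shot("wrist"); cv2.imwrite("pics/w1.png",w["color"])
ce,st=cen(w,(22,120,120),(35,255,255)); print(ce,st, onz(w,*ce,.1515))
t=shot("top"); c2,s2=cen(t,(22,120,120),(35,255,255),(235,185,380,270)); print(c2,s2,onz(t,*c2,.1515), tri(ray(t,*c2),ray(w,*ce)))
E
```

```text
[137.5 394. ] [123 394  30   1  30] [ 0.828614   -0.28733348  0.1515    ]Traceback (most recent call last):
  File "<stdin>", line 4, in <module>
  File "h.py", line 39, in cen
    n,_,st,ce=cv2.connectedComponentsWithStats(m); i=1+np.argmax(st[1:,4]); return ce[i],st[i]
                                                       ~~~~~~~~~^^^^^^^^^^
    return _wrapfunc(a, 'argmax', axis=axis, out=out, **kwds)
    return bound(*args, **kwds)
ValueError: attempt to get argmax of an empty sequence
```

>>> move_arm --pt "2.04 0.13 0 0 0 0" --pt "2.04 0.13 0 0 0 0" --pt "2.04 0.13 0.6 0 0 0" --pt "2.04 0.13 0.6 0 0 0"

```text
clock: 2.75
tool_pos: [0.5083, -0.0987, 0.2698]
orientation: [-0.001, 0.031, 1.0, 0.0]
wrist_force: [-0.1, 0.0, 0.8]
gripper_width: 0.0602
gripper_force: 0.0
```

```bash
python3 - <<'E'
from h import *
print(monitor.observe()["tool_pos"])
w=shot("wrist"); cv2.imwrite("pics/w1.png",w["color"])
ce,st=cen(w,(22,120,120),(35,255,255)); print(ce,st, onz(w,*ce,.1515))
E
```

```text
[ 0.50828547 -0.09873627  0.26983688]
[273.09090909 194.45454545] [268 193  11   4  22] [ 0.49663601 -0.1010139   0.1515    ]
```

View pics/w1.png

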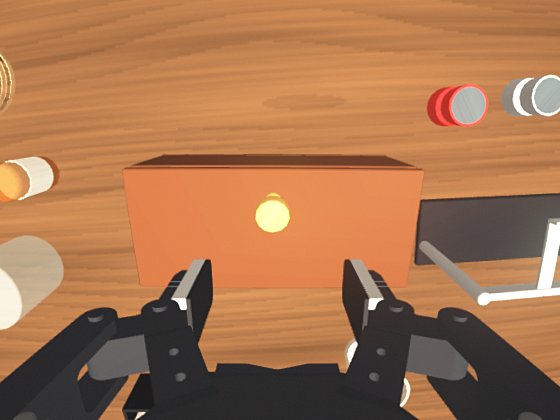

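The knob is at (272,216) in the wrist view. The lid's front edge runs from (125,169) to (421,169) and its rear edge from (140,285) to (408,287).

```bash
python3 - <<'E'
from h import *
w=shot("wrist")
k=onz(w,272.5,216,.1515); print(k)
C=[onz(w,*p,.1085)[:2] for p in[(125,169),(421,169.5),(408,287),(140,285.5)]];print(np.round(C,4).tolist(),np.mean(C,0))
for d in (C[1]-C[0],C[2]-C[3]): print(np.linalg.norm(d),np.degrees(np.arctan2(-d[0],d[1])))
print(delta([.5113,-.101,.126],down(np.radians(86.35))))
E
```

```text
[ 0.5169621  -0.10328211  0.1515    ]
[[0.4751, -0.2398], [0.4929, 0.0372], [0.6152, 0.0308], [0.5961, -0.2471]] [ 0.54484655 -0.10473367]
0.2775441106223033 -3.682530785085329
0.2785722748033781 -3.920873981083039
[-0.   -0.03  2.92  0.    0.    0.02]
```

>>> move_arm --pt "-0.12 -0.07 0.8 0 0 0" --pt "-0.12 -0.07 1.8 0 0 0" --pt "-0.12 -0.07 2.4 0 0 0" --pt "-0.12 -0.07 2.85 0 0 0" --pt "-0.12 -0.07 2.85 0 0 0"

```text
clock: 3.35
tool_pos: [0.5165, -0.1039, 0.1268]
orientation: [-0.002, 0.031, 1.0, 0.0]
wrist_force: [-0.1, -0.4, 0.9]
gripper_width: 0.0594
gripper_force: 0.0
```

>>> move_arm --pt "0 0 0 0 0 0" --pt "0 0 0 0 0 0" --pt "0 0 0 0 0 0" --pt "0 0 0 0 0 0" --pt "0 0 0 0 0 0" --grip -1 --newtons 40

```text
clock: 3.85
tool_pos: [0.5179, -0.1035, 0.1303]
orientation: [0.001, 0.032, 0.999, 0.0]
wrist_force: [4.5, 13.3, -2.0]
gripper_width: 0.0264
gripper_force: 39.5
```

>>> move_arm --pt "-0.04 0 -0.16 0 0 0" --pt "-0.18 0 -0.31 0 0 0" --pt "-0.28 0 -0.46 0 0 0" --pt "-0.41 0 -0.59 0 0 0" --pt "-0.54 0 -0.71 0 0 0" --pt "-0.68 0 -0.825 0 0 0" --pt "-0.68 0 -0.825 0 0 0"

```text
clock: 4.55
tool_pos: [0.5529, -0.1058, 0.1714]
orientation: [0.002, 0.032, 0.999, 0.0]
wrist_force: [9.2, 8.8, -16.9]
gripper_width: 0.0264
gripper_force: 42.1
```

>>> move_arm --pt "-0.15 0 -0.1 0 0 0" --pt "-0.31 0 -0.18 0 0 0" --pt "-0.65 0 -0.31 0 0 0" --pt "-1.0 0 -0.375 0 0 0" --pt "-1.36 0 -0.375 0 0 0" --pt "-1.72 0 -0.32 0 0 0" --pt "-2.06 0 -0.195 0 0 0" --pt "-2.21 0 -0.11 0 0 0" --pt "-2.21 0 -0.11 0 0 0"

```text
clock: 5.45
tool_pos: [0.661, -0.1129, 0.1756]
orientation: [-0.001, 0.032, 0.999, 0.0]
wrist_force: [-2.5, 5.5, -6.8]
gripper_width: 0.0259
gripper_force: 41.7
```

```bash
python3 - <<'E'
from h import *
s=shot("side"); t=shot("top")
a=cv2.resize(s["color"][150:330,200:380],(400,400)); b=cv2.resize(t["color"][150:290,230:390],(400,350))
cv2.imwrite("pics/o1.png",np.hstack([a,np.vstack([b,np.zeros((50,400,3),np.uint8)])]))
E
```

```text
(no output)
```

View pics/o1.png

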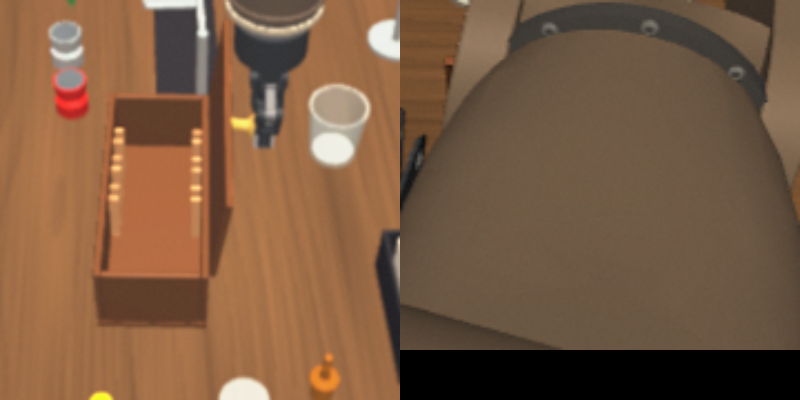

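>>> move_arm --pt "0 0 0 0 0 0" --pt "0 0 0 0 0 0" --pt "0 0 0 0 0 0" --pt "0 0 -0.8 0 0 0" --pt "0 0 -1.8 0 0 0" --pt "0 0 -2.5 0 0 0" --pt "2.3 1.0 -2.5 0 0 0" --pt "2.3 1.0 -2.5 0 0 0" --pt "2.3 1.0 -2.5 0 0 0" --pt "2.3 1.0 -2.5 0 0 0" --grip 0.3

```text
clock: 6.55
tool_pos: [0.5466, -0.0552, 0.3017]
orientation: [0.0, 0.031, 1.0, 0.0]
wrist_force: [-0.2, 0.2, -0.4]
gripper_width: 0.0557
gripper_force: 0.0
```

```bash
python3 - <<'E'
from h import *
w=shot("wrist"); print(monitor.observe()["tool_pos"]); cv2.imwrite("pics/w2.png",cv2.resize(w["color"],(800,600)))
E
```

```text
[ 0.54865968 -0.05596342  0.30178193]
```

View pics/w2.png

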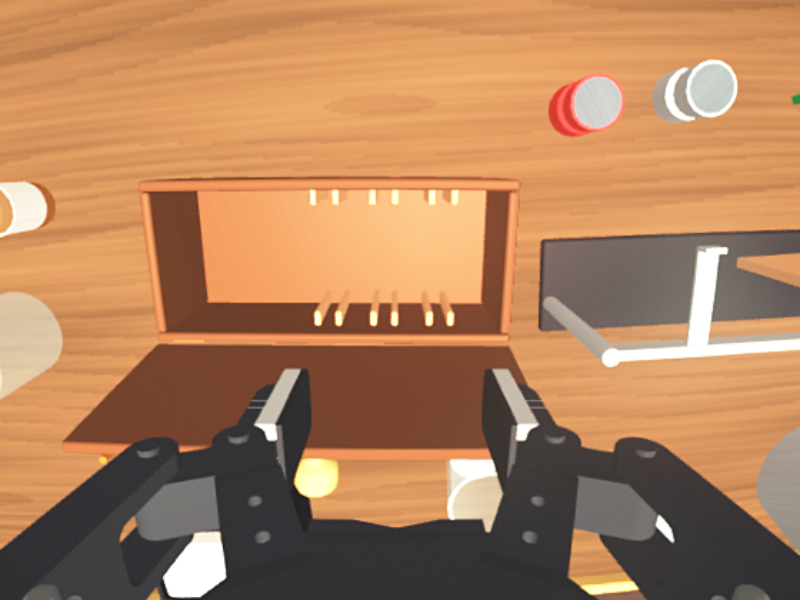

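The wrist view shows the open box. The rib pairs form grooves with front centres at (323,193), (383,193) and (443,193), and rear centres at (329,318), (384,318) and (439,318), all in the 800 px picture.

```bash
python3 - <<'E'
from h import *
w=shot("wrist")
f=lambda x,y,z: onz(w,(x+.5)*.7-.5,(y+.5)*.7-.5,z)[:2]
for a,b in (((323.5,193),(329,318)),((383.5,193),(384.5,318)),((443.5,193),(439,318))):
    A,B=f(*a,.08),f(*b,.08); d=B-A; print(A.round(4),B.round(4),((A+B)/2).round(4),np.linalg.norm(d).round(4),np.degrees(np.arctan2(d[1],d[0])).round(2))
C=[f(*p,.1) for p in((140,183),(518,183),(510,339),(162,339))];print(np.round(C,4).tolist(),np.mean(C,0))
# detailed rib columns
g=cv2.resize(w["color"],(800,600)).astype(int)
for r in (196,320): 
    row=g[r-3:r+3,290:470].min(axis=2).mean(0); i=np.where(row>115)[0]+290
    print(r,[ (int(s[0]),int(s[-1])) for s in np.split(i,np.where(np.diff(i)>1)[0]+1) if len(s)])
D=down(0)
E
```

```text
[ 0.4924 -0.107 ] [ 0.5909 -0.1127] [ 0.5417 -0.1099] 0.0986 -3.31
[ 0.4954 -0.062 ] [ 0.5937 -0.068 ] [ 0.5446 -0.065 ] 0.0985 -3.53
[ 0.4982 -0.0169] [ 0.5965 -0.0242] [ 0.5473 -0.0206] 0.0985 -4.22
[[0.4742, -0.2369], [0.4931, 0.0344], [0.6106, 0.0287], [0.5939, -0.2435]] [ 0.54293935 -0.10429989]
196 [(291, 296), (298, 317), (328, 339), (346, 425), (429, 444), (451, 469)]
320 [(316, 321), (336, 342), (371, 376), (392, 398), (427, 432), (448, 453)]
```

```bash
python3 - <<'E'
from h import *
print(delta([.5586,.2649,.26],down(np.radians(.8))))
E
```

```text
[2.300e-01 6.430e+00 8.300e-01 1.000e-02 2.000e-02 1.712e+01]
```

>>> move_arm --pt "0.23 6.43 0 0 0 17.1" --pt "0.23 6.43 0 0 0 17.1" --pt "0.23 6.43 0 0 0 17.1" --pt "0.23 6.43 0 0 0 17.1" --pt "0.23 6.43 0 0 0 17.1" --pt "0.23 6.43 0 0 0 17.1" --pt "0.23 6.43 0 0 0 17.1" --pt "0.23 6.43 0.8 0 0 17.1" --pt "0.23 6.43 0.8 0 0 17.1" --pt "0.23 6.43 0.8 0 0 17.1" --grip -0.3

```text
clock: 7.65
tool_pos: [0.5589, 0.2657, 0.2589]
orientation: [-0.0, 0.665, 0.746, -0.001]
wrist_force: [0.6, -0.2, 0.4]
gripper_width: 0.0299
gripper_force: 0.0
```

>>> move_arm --pt "0 0 0 0 0 1.0" --pt "0 0 0 0 0 0"

```text
clock: 7.85
tool_pos: [0.5596, 0.2653, 0.2602]
orientation: [0.0, 0.665, 0.747, 0.0]
wrist_force: [0.2, 0.3, -0.2]
gripper_width: 0.0301
gripper_force: 0.0
```

```bash
python3 - <<'E'
from h import *
w=shot("wrist"); s=monitor.observe(); print(s["tool_pos"],Rq(s["orientation"]).as_matrix()[:,1].round(4)); cv2.imwrite("pics/w3.png",w["color"])
E
```

```text
[0.5596509  0.26526169 0.26027371] [9.920e-01 1.266e-01 4.000e-04]
```

View pics/w3.png

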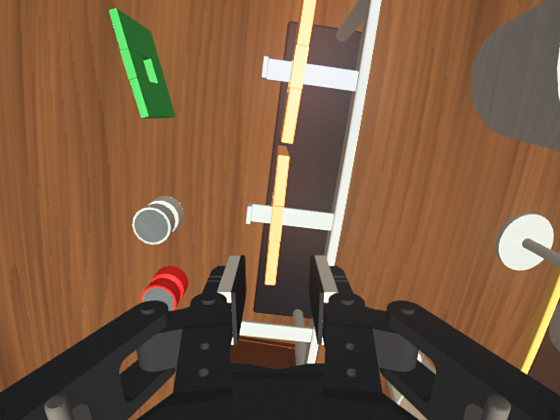

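In the wrist view, divider B's top edge runs from (283,156) to (270,284), with its hook tongue at (290,217). Divider A is further up at (297,75), and the green decoy and the jigger are to the left.

```bash
python3 - <<'E'
from h import *
w=shot("wrist")
a,b=[onz(w,*p,.176)[:2] for p in((283.5,156),(270.5,284.5))]; d=a-b
yaw=np.degrees(np.arctan2(-d[0],d[1])); m=(a+b)/2; print(a,b,m,np.linalg.norm(d),yaw)
print(delta([*m,.20],down(np.radians(yaw))), delta([.5588,.265,.20],down(np.radians(.8))))
E
```

```text
[0.5577881  0.31077665] [0.56073286 0.21353661] [0.55926048 0.26215663] 0.09728462302943847 1.7345814056514555
[-0.06 -0.01  1.21  0.   -0.    1.05] [-0.   -0.02  1.21  0.   -0.    1.23]
```

>>> move_arm --pt "-0.03 -0.02 0 0 0 1.15" --pt "-0.03 -0.02 0.8 0 0 1.15" --pt "-0.03 -0.02 1.6 0 0 1.15" --pt "-0.03 -0.02 2.05 0 0 1.15" --pt "-0.03 -0.02 2.05 0 0 1.15"

```text
clock: 8.45
tool_pos: [0.5573, 0.2631, 0.1553]
orientation: [-0.001, 0.701, 0.713, -0.001]
wrist_force: [-0.4, -0.4, 1.3]
gripper_width: 0.0298
gripper_force: 0.0
```

>>> move_arm --pt "0 0 0 0 0 0" --pt "0 0 0 0 0 0" --pt "0 0 0 0 0 0" --pt "0 0 0 0 0 0" --pt "0 0 0 0 0 0" --grip -1 --newtons 40

```text
clock: 8.95
tool_pos: [0.5576, 0.2636, 0.1584]
orientation: [0.0, 0.7, 0.714, 0.0]
wrist_force: [-0.2, -0.5, -0.7]
gripper_width: 0.0069
gripper_force: 42.7
```

>>> move_arm --pt "0 0 -0.15 0 0 0" --pt "0 0 -0.3 0 0 0" --pt "0 0 -0.3 0 0 0" --pt "0 -0.4 -0.3 0 0 0" --pt "0 -0.8 -0.3 0 0 0" --pt "0 -1.1 -0.3 0 0 0" --pt "0 -1.1 -0.3 0 0 0" --pt "0 -1.1 -1.2 0 0 0" --pt "0 -1.1 -2.1 0 0 0" --pt "0 -1.1 -2.1 0 0 0"

```text
clock: 9.95
tool_pos: [0.5059, 0.2638, 0.2691]
orientation: [0.002, 0.7, 0.714, 0.004]
wrist_force: [-0.0, -0.1, -0.7]
gripper_width: 0.007
gripper_force: 42.9
```

```bash
python3 - <<'E'
from h import *
s=monitor.observe(); print(s["tool_pos"],s["gripper_width"])
print(delta([.5473,-.0205,.26],down(np.radians(86.3))))
E
```

```text
[0.50590238 0.26384695 0.26906275] 0.006998763602312189
[ -5.7    0.72   0.17   0.11   0.04 -17.04]
```

>>> move_arm --pt "0 0 0 0 0 -1.7" --pt "-5.7 0.72 0 0 0 -17.04" --pt "-5.7 0.72 0 0 0 -17.04" --pt "-5.7 0.72 0 0 0 -17.04" --pt "-5.7 0.72 0 0 0 -17.04" --pt "-5.7 0.72 0 0 0 -17.04" --pt "-5.7 0.72 0 0 0 -17.04" --pt "-5.7 0.72 0 0 0 -17.04" --pt "-5.7 0.72 0 0 0 -17.04" --pt "-5.7 0.72 0 0 0 -17.04"

```text
clock: 10.95
tool_pos: [0.5447, -0.0232, 0.263]
orientation: [0.0, 0.081, 0.997, -0.0]
wrist_force: [-0.5, -1.5, -0.3]
gripper_width: 0.0068
gripper_force: 42.8
```

```bash
python3 - <<'E'
from h import *
s=monitor.observe(); print(s["tool_pos"],s["gripper_width"])
w=shot("wrist"); cv2.imwrite("pics/w4.png",cv2.resize(w["color"],(800,600)))
for k in range(3): print(delta([.5473,-.0205,.21],down(np.radians(86.3)))); shot("wrist")
E
```

```text
[ 0.54471466 -0.02322599  0.26303924] 0.006783887898421422
[-0.05  0.05  1.06 -0.    0.   -0.99]
[-0.05  0.05  1.06 -0.    0.   -1.15]
[-0.05  0.04  1.06 -0.    0.   -1.21]
```

View pics/w4.png

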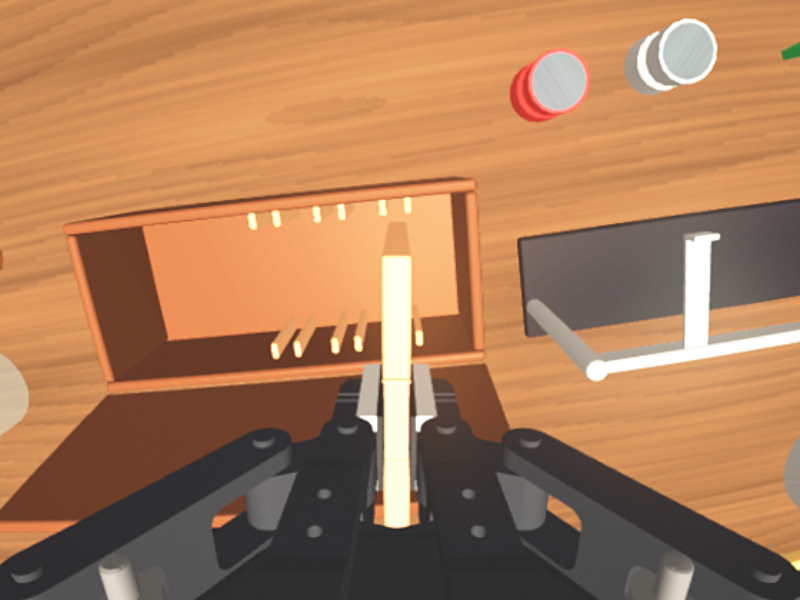

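>>> move_arm --pt "-0.05 0.05 0 0 0 -1.15" --pt "-0.05 0.05 0.8 0 0 -1.15" --pt "-0.05 0.05 1.6 0 0 -1.15" --pt "-0.05 0.05 1.6 0 0 -1.15"

```text
clock: 11.55
tool_pos: [0.5441, -0.0193, 0.1792]
orientation: [-0.004, 0.035, 0.999, 0.0]
wrist_force: [-0.6, -0.8, -0.2]
gripper_width: 0.0066
gripper_force: 42.8
```

```bash
python3 - <<'E'
from h import *
w=shot("wrist"); cv2.imwrite("pics/w5.png",cv2.resize(w["color"][60:300,150:430],(800,686))[:600])
for k in range(2): print(monitor.observe()["tool_pos"],delta([.5473,-.0205,.18],down(np.radians(86.3)))); shot("wrist")
E
```

```text
[ 0.54555537 -0.01938581  0.181735  ] [-0.04 -0.02  0.03  0.   -0.05 -0.05]
[ 0.54692755 -0.01957401  0.18347025] [-0.01 -0.02  0.07  0.   -0.01 -0.05]
```

View pics/w5.png

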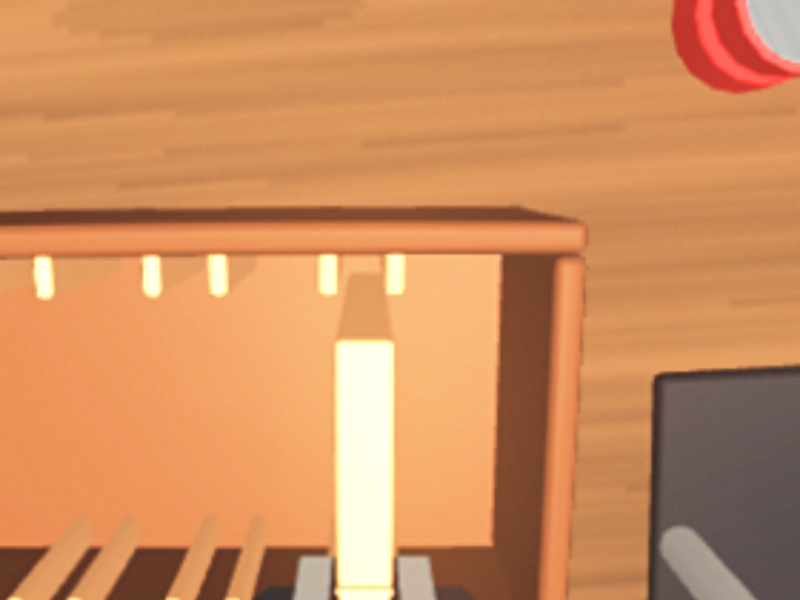

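Crop: the plate's lower edge at (367,275) sits between rib pair (328) and (396), with the groove centre at about 362, so the plate is about 1.2 mm too far towards +y.

```bash
python3 - <<'E'
from h import *
w=shot("wrist"); f=lambda x,y,z: onz(w,(x+.5)*.35-.5+150,(y+.5)*.35-.5+60,z)
s=monitor.observe();T=Rq(s["orientation"])
for n,p in (("plate bottom front",f(367,274,.114)),("plate top front",f(365,340,.2)),("rib L tip",f(328,257,.08)),("rib R",f(396,257,.08)),("rim in front",f(360,252,.1)),("rim out",f(360,224,.1))): print(n,p.round(4),(T.inv().apply(p-s["tool_pos"])*1000).round(1))
print(s["tool_pos"])
E
```

```text
plate bottom front [ 0.5006 -0.0156  0.114 ] [47.8  0.9 70.8]
plate top front [ 0.5001 -0.0161  0.2   ] [ 48.1   0.3 -15.2]
rib L tip [ 0.4993 -0.0255  0.08  ] [ 48.6  -9.1 104.8]
rib R [ 0.5005 -0.008   0.08  ] [ 48.6   8.5 104.8]
rim in front [ 0.4969 -0.017   0.1   ] [51.5 -0.7 84.8]
rim out [ 0.4904 -0.0165  0.1   ] [58.  -0.7 84.8]
[ 0.54810666 -0.01972141  0.18491094]
```

>>> move_arm --pt "-0.03 -0.02 0 0 0 0" --pt "-0.03 -0.02 0.3 0 0 0" --pt "-0.03 -0.02 0.6 0 0 0" --pt "-0.03 -0.02 0.8 0 0 0" --pt "-0.03 -0.02 0.8 0 0 0"

```text
clock: 12.25
tool_pos: [0.5481, -0.0209, 0.1427]
orientation: [-0.0, 0.033, 0.999, 0.0]
wrist_force: [0.3, 0.5, -0.1]
gripper_width: 0.0069
gripper_force: 42.8
```

>>> move_arm --pt "0 0 0.25 0 0 0" --pt "0 0 0.5 0 0 0" --pt "0 0 0.75 0 0 0" --pt "0 0 1.0 0 0 0" --pt "0 0 1.2 0 0 0" --pt "0 0 1.2 0 0 0"

```text
clock: 12.85
tool_pos: [0.5473, -0.0207, 0.0814]
orientation: [-0.001, 0.033, 0.999, 0.0]
wrist_force: [-0.1, -0.7, -0.2]
gripper_width: 0.0068
gripper_force: 42.8
```

>>> move_arm --pt "0 0 0.05 0 0 0" --pt "0 0 0.1 0 0 0" --pt "0 0 0.13 0 0 0" --pt "0 0 0.13 0 0 0"

```text
clock: 13.25
tool_pos: [0.5484, -0.0208, 0.0766]
orientation: [0.0, 0.033, 0.999, -0.0]
wrist_force: [0.4, 0.7, 0.0]
gripper_width: 0.0071
gripper_force: 42.8
```

>>> move_arm --pt "0 0 0 0 0 0" --pt "0 0 0 0 0 0" --pt "0 0 0 0 0 0" --pt "0 0 -0.8 0 0 0" --pt "0 0 -1.7 0 0 0" --pt "0 0 -2.7 0 0 0" --pt "0 0 -3.7 0 0 0" --pt "0 0 -4.3 0 0 0" --pt "0 0 -4.3 0 0 0" --grip -0.4

```text
clock: 14.15
tool_pos: [0.5505, -0.021, 0.2963]
orientation: [0.004, 0.033, 0.999, -0.0]
wrist_force: [0.9, 0.9, -0.3]
gripper_width: 0.0257
gripper_force: 0.0
```

```bash
python3 - <<'E'
from h import *
w=shot("wrist"); cv2.imwrite("pics/w6.png",cv2.resize(w["color"],(800,600)))
print(monitor.observe()["tool_pos"],delta([.5605,.3708,.28],down(np.radians(-2.1))))
E
```

```text
[ 0.54935583 -0.02089163  0.29375904] [ 0.3   7.83  0.27  0.04  0.04 17.66]
```

View pics/w6.png

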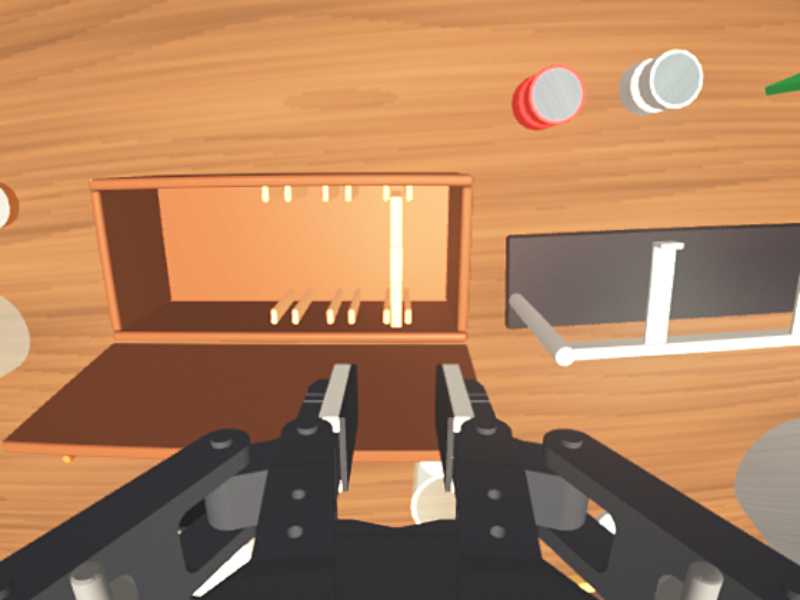

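The first divider is seated in its groove at (396,260). Next is divider A.

>>> move_arm --pt "0.3 7.83 0 0 0 17.66" --pt "0.3 7.83 0 0 0 17.66" --pt "0.3 7.83 0 0 0 17.66" --pt "0.3 7.83 0 0 0 17.66" --pt "0.3 7.83 0 0 0 17.66" --pt "0.3 7.83 0 0 0 17.66" --pt "0.3 7.83 0 0 0 17.66" --pt "0.3 7.83 0 0 0 17.66" --pt "0.3 7.83 0 0 0 17.66" --pt "0.3 7.83 0 0 0 17.66" --grip -0.3

```text
clock: 15.2
tool_pos: [0.5582, 0.3744, 0.2891]
orientation: [-0.001, 0.667, 0.745, -0.001]
wrist_force: [-0.3, -0.8, -0.6]
gripper_width: 0.0299
gripper_force: 0.0
```

```bash
python3 - <<'E'
from h import *
w=shot("wrist"); cv2.imwrite("pics/w7.png",w["color"])
m=cv2.inRange(cv2.cvtColor(w["color"],cv2.COLOR_BGR2HSV),(10,60,225),(30,190,255)); m[300:]=0
n,_,st,ce=cv2.connectedComponentsWithStats(m)
for i in range(1,n):
    if st[i,4]>150: print(st[i],ce[i])
for u in range(3): print(delta([.5605,.3708,.28],down(np.radians(-2.1)))); shot("wrist")
E
```

```text
[360 106  17  87 248] [368.22580645 148.18145161]
[268 147  29 126 376] [281.32978723 202.03723404]
[534 274  18  26 232] [542.63793103 287.13793103]
[-0.04  0.04  0.18 -0.03  0.01  1.57]
[-0.02  0.04  0.19 -0.03  0.02  1.72]
[-0.    0.04  0.2  -0.02  0.01  1.78]
```

View pics/w7.png

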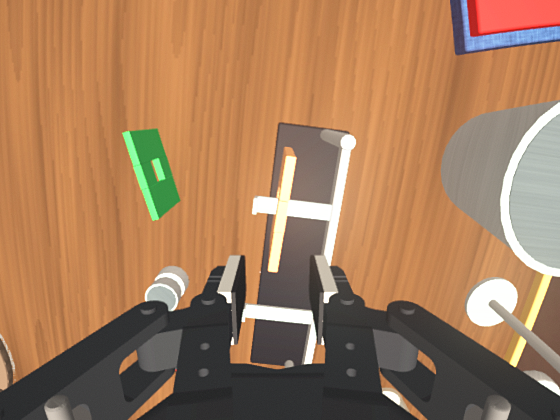

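Divider A's top edge runs from (290,157) to (274,271), and its hook tongue is at (290,210).

```bash
python3 - <<'E'
from h import *
w=shot("wrist")
a,b=[onz(w,*p,.176)[:2] for p in((290,157),(274.5,271.5))]; d=a-b
yaw=np.degrees(np.arctan2(-d[0],d[1])); m=(a+b)/2; print(a,b,m,np.linalg.norm(d),yaw)
print(monitor.observe()["tool_pos"],delta([*m,.157],down(np.radians(yaw))), delta([.5605,.3708,.157],down(np.radians(-2.1))))
E
```

```text
[0.56318804 0.41230525] [0.56262344 0.31500454] [0.56290574 0.36365489] 0.09730234756279087 -0.3324607030597635
[0.55914417 0.37003001 0.29068209] [-0.13  0.06  2.67 -0.01  0.01  1.43] [ 0.01  0.03  2.67 -0.01  0.01  1.78]
```

>>> move_arm --pt "-0.06 0.04 0.5 0 0 1.5" --pt "-0.06 0.04 0.5 0 0 1.5" --pt "-0.06 0.04 0.5 0 0 1.5" --pt "-0.06 0.04 0.5 0 0 1.5" --pt "-0.06 0.04 0.5 0 0 1.5"

```text
clock: 15.95
tool_pos: [0.5621, 0.3682, 0.2676]
orientation: [0.0, 0.712, 0.702, 0.001]
wrist_force: [-0.6, 0.2, -0.2]
gripper_width: 0.0296
gripper_force: 0.0
```

```bash
python3 - <<'E'
from h import *
for i in range(3): w=shot("wrist"); print(monitor.observe()["tool_pos"].round(4))
hsv=cv2.cvtColor(w["color"],cv2.COLOR_BGR2HSV)
m=cv2.inRange(hsv,(8,60,200),(32,200,255)); m[300:]=0; m[:,:240]=0; m[:,330:]=0
n,l,st,ce=cv2.connectedComponentsWithStats(m)
for i in range(1,n):
    if st[i,4]>60: print(st[i],ce[i])
r=cv2.minAreaRect(np.argwhere(m>0)[:,::-1].astype(np.float32)); print(r)
print("col profile"); print([hsv[y,int(ce[1][0])].tolist() for y in range(100,300,6)])
cv2.imwrite("pics/w8.png",cv2.resize(w["color"][110:320,190:380],(724,600)))
E
```

```text
[0.562  0.3682 0.2674]
[0.5619 0.3682 0.2673]
[0.5618 0.3682 0.2671]
[322  47   5  49 110] [323.64545455  72.63636364]
[273  85   5  32  91] [274.93406593 102.75824176]
[264 137   3  59 111] [265.44144144 170.75675676]
[272 142  13  59 229] [277.73799127 168.10043668]
[258 215  10  43 126] [265.6031746  232.31746032]
[270 215  14  63 220] [275.80909091 248.66818182]
[265 276   4  24  61] [266.40983607 289.18032787]
((284.3207702636719, 165.8170623779297), (62.109066009521484, 268.5550842285156), 12.123739242553711)
col profile
[[13, 148, 200], [13, 148, 190], [13, 146, 189], [14, 36, 135], [16, 44, 140], [17, 42, 140], [7, 40, 108], [9, 47, 109], [7, 48, 111], [9, 44, 110], [7, 41, 113], [8, 49, 115], [9, 45, 113], [9, 43, 118], [8, 44, 117], [12, 50, 118], [13, 49, 126], [60, 1, 254], [45, 2, 254], [37, 16, 205], [9, 50, 118], [9, 46, 112], [10, 51, 110], [8, 56, 109], [8, 47, 103], [9, 53, 102], [16, 40, 193], [16, 39, 185], [16, 37, 187], [17, 37, 185], [15, 36, 185], [15, 35, 187], [19, 40, 233], [0, 0, 255]]
```

View pics/w8.png

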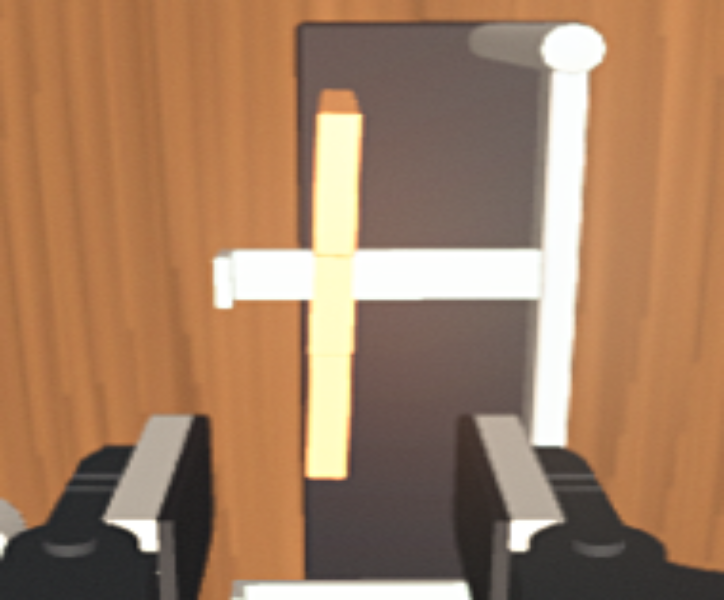

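Divider A's top edge spans crop (339,113) to (327,479), and the tongue crosses it near (334,275).

```bash
python3 - <<'E'
from h import *
w=shot("wrist")
a,b=[onz(w,*p,.176)[:2] for p in((278.9,149.5),(275.7,277.5))]; d=a-b
yaw=np.degrees(np.arctan2(-d[0],d[1])); m=(a+b)/2; print(a,b,m,np.linalg.norm(d),yaw)
print(monitor.observe()["tool_pos"],delta([*m,.157],down(np.radians(yaw))))
E
```

```text
[0.56338402 0.41730162] [0.55953623 0.31918985] [0.56146012 0.36824574] 0.09818719356961052 -2.2459012995835725
[0.56177954 0.36821392 0.26695638] [-0.   -0.01  2.2   0.01 -0.    0.27]
```

>>> move_arm --pt "0 0 0.8 0 0 0.27" --pt "0 0 1.6 0 0 0.27" --pt "0 0 2.0 0 0 0.27" --pt "0 0 2.18 0 0 0.27" --pt "0 0 2.18 0 0 0.27"

```text
clock: 16.65
tool_pos: [0.5613, 0.3679, 0.1568]
orientation: [-0.0, 0.721, 0.693, -0.001]
wrist_force: [-1.0, 0.1, 0.8]
gripper_width: 0.03
gripper_force: 0.0
```

>>> move_arm --pt "0 0 0 0 0 0" --pt "0 0 0 0 0 0" --pt "0 0 0 0 0 0" --pt "0 0 0 0 0 0" --pt "0 0 0 0 0 0" --grip -1

```text
clock: 17.15
tool_pos: [0.5625, 0.3686, 0.1592]
orientation: [0.0, 0.721, 0.693, 0.001]
wrist_force: [0.3, -0.6, 7.6]
gripper_width: 0.0072
gripper_force: 42.4
```

>>> move_arm --pt "0 0 -0.15 0 0 0" --pt "0 0 -0.3 0 0 0" --pt "0 0 -0.3 0 0 0" --pt "0 -0.4 -0.3 0 0 0" --pt "0 -0.8 -0.3 0 0 0" --pt "0 -1.1 -0.3 0 0 0" --pt "0 -1.1 -0.3 0 0 0" --pt "0 -1.1 -1.2 0 0 0" --pt "0 -1.1 -2.1 0 0 0" --pt "0 -1.1 -2.1 0 0 0"

```text
clock: 18.15
tool_pos: [0.5099, 0.372, 0.2689]
orientation: [0.001, 0.721, 0.693, 0.005]
wrist_force: [0.5, 0.9, -0.5]
gripper_width: 0.0068
gripper_force: 41.3
```

```bash
python3 - <<'E'
from h import *
for i in range(6): w=shot("wrist")
s=monitor.observe(); print(s["tool_pos"],s["gripper_width"])
print(delta([.5460,-.0655,.26],down(np.radians(86.3))))
E
```

```text
[0.50634265 0.36984064 0.2612149 ] 0.007286954183057615
[ -8.67   1.14   0.03  -0.03  -0.   -17.72]
```

>>> move_arm --pt "0 0 0 0 0 -1.7" --pt "-8.67 1.12 0 0 0 -17.72" --pt "-8.67 1.12 0 0 0 -17.72" --pt "-8.67 1.12 0 0 0 -17.72" --pt "-8.67 1.12 0 0 0 -17.72" --pt "-8.67 1.12 0 0 0 -17.72" --pt "-8.67 1.12 0 0 0 -17.72" --pt "-8.67 1.12 0 0 0 -17.72" --pt "-8.67 1.12 0 0 0 -17.72" --pt "-8.67 1.12 0 0 0 -17.72"

```text
clock: 19.45
tool_pos: [0.5424, -0.0314, 0.2617]
orientation: [-0.001, 0.126, 0.992, -0.0]
wrist_force: [1.8, 0.5, 0.2]
gripper_width: 0.007
gripper_force: 41.3
```

```bash
python3 - <<'E'
from h import *
for i in range(8): w=shot("wrist")
for i in range(3): print(delta([.5447,-.0657,.185],down(np.radians(86.3)))); w=shot("wrist")
E
```

```text
[-0.23 -0.71  1.54  0.   -0.01 -2.22]
[-0.23 -0.71  1.55  0.   -0.   -2.22]
[-0.23 -0.71  1.55  0.   -0.   -2.21]
```

>>> move_arm --pt "-0.23 -0.71 0 0 0 -2.22" --pt "-0.23 -0.71 0 0 0 -2.22" --pt "-0.23 -0.71 0.5 0 0 -2.22" --pt "-0.23 -0.71 1.0 0 0 -2.22" --pt "-0.23 -0.71 1.5 0 0 -2.22" --pt "-0.23 -0.71 1.55 0 0 -2.22" --pt "-0.23 -0.71 1.55 0 0 -2.22"

```text
clock: 20.7
tool_pos: [0.5448, -0.0664, 0.1851]
orientation: [-0.001, 0.032, 0.999, 0.0]
wrist_force: [-0.5, 0.1, -0.7]
gripper_width: 0.007
gripper_force: 41.3
```

```bash
python3 - <<'E'
from h import *
for i in range(6): w=shot("wrist")
for i in range(2): print(delta([.5447,-.0657,.185],down(np.radians(86.3)))); w=shot("wrist")
cv2.imwrite("pics/w9.png",cv2.resize(w["color"][60:300,150:430],(800,686))[:600])
E
```

```text
[ 0.02  0.02  0.02 -0.    0.02 -0.  ]
[ 0.01  0.02  0.02 -0.    0.01 -0.  ]
```

View pics/w9.png

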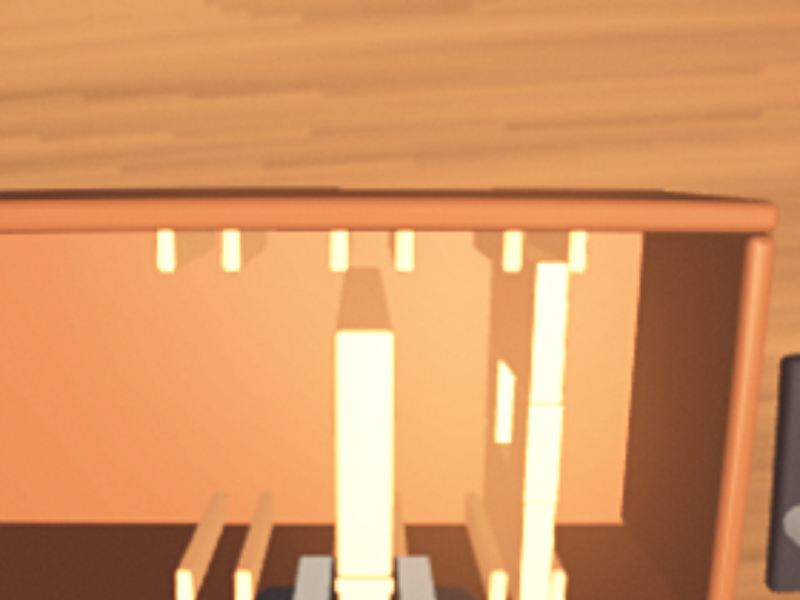

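The plate's lower edge is at crop (363,268), with the groove ribs at (339) and (404) giving a groove centre of about 371.5. It needs to go about 1.5 mm towards +y.

```bash
python3 - <<'E'
from h import *
w=shot("wrist"); f=lambda x,y,z: onz(w,(x+.5)*.35-.5+150,(y+.5)*.35-.5+60,z)
s=monitor.observe();T=Rq(s["orientation"])
for n,p in (("plate bottom",f(363.5,268,s["tool_pos"][2]-.0675)),("plate top",f(365,331,s["tool_pos"][2]+.0185)),("rib L",f(339,236,.08)),("rib R",f(404,236,.08)),("rim in",f(360,232,.1)),("rim out",f(360,203,.1)),("divB front",f(552,264,.094))): print(n,p.round(4),(T.inv().apply(p-s["tool_pos"])*1000).round(1))
E
```

```text
plate bottom [ 0.4964 -0.0637  0.118 ] [48.9  0.  67.5]
plate top [ 0.4959 -0.0634  0.204 ] [ 49.4   0.3 -18.5]
rib L [ 0.4917 -0.0697  0.08  ] [ 53.2  -6.3 105.5]
rib R [ 0.4928 -0.053   0.08  ] [ 53.2  10.4 105.5]
rim in [ 0.4897 -0.0641  0.1   ] [55.5 -0.8 85.5]
rim out [ 0.483  -0.0636  0.1   ] [62.3 -0.8 85.5]
divB front [ 0.5008 -0.0176  0.094 ] [47.6 46.3 91.5]
```

>>> move_arm --pt "0.01 0.035 0 0 0 0" --pt "0.01 0.035 0.3 0 0 0" --pt "0.01 0.035 0.6 0 0 0" --pt "0.01 0.035 0.85 0 0 0" --pt "0.01 0.035 0.85 0 0 0"

```text
clock: 21.65
tool_pos: [0.5436, -0.0648, 0.1411]
orientation: [-0.001, 0.033, 0.999, 0.0]
wrist_force: [0.1, -0.1, -0.6]
gripper_width: 0.0072
gripper_force: 41.3
```

>>> move_arm --pt "0 0 0.25 0 0 0" --pt "0 0 0.5 0 0 0" --pt "0 0 0.75 0 0 0" --pt "0 0 1.0 0 0 0" --pt "0 0 1.15 0 0 0" --pt "0 0 1.15 0 0 0"

```text
clock: 22.25
tool_pos: [0.5439, -0.0649, 0.0837]
orientation: [-0.001, 0.032, 0.999, 0.0]
wrist_force: [-0.5, 0.9, -0.6]
gripper_width: 0.007
gripper_force: 41.3
```

>>> move_arm --pt "0 0 0.06 0 0 0" --pt "0 0 0.12 0 0 0" --pt "0 0 0.14 0 0 0" --pt "0 0 0.14 0 0 0"

```text
clock: 22.65
tool_pos: [0.5447, -0.0651, 0.0782]
orientation: [0.0, 0.032, 0.999, -0.0]
wrist_force: [-0.5, -0.4, 0.7]
gripper_width: 0.0069
gripper_force: 41.3
```

>>> move_arm --pt "0 0 0 0 0 0" --pt "0 0 0 0 0 0" --pt "0 0 0 0 0 0" --pt "0 0 -0.8 0 0 0" --pt "0 0 -1.7 0 0 0" --pt "0 0 -2.7 0 0 0" --pt "0 0 -3.7 0 0 0" --pt "0 0 -4.3 0 0 0" --pt "0 0 -4.3 0 0 0" --grip -0.4

```text
clock: 23.55
tool_pos: [0.5467, -0.0654, 0.2978]
orientation: [0.004, 0.032, 0.999, -0.001]
wrist_force: [1.2, 0.6, -0.4]
gripper_width: 0.0259
gripper_force: 0.0
```

```bash
python3 - <<'E'
from h import *
for i in range(6): w=shot("wrist")
s=monitor.observe();T=Rq(s["orientation"]); print(s["tool_pos"])
cv2.imwrite("pics/w10.png",w["color"])
# bright plate tops above the box: project top-edge mask pixels to z=.094
g=w["color"]; m=((g[:,:,0]>150)&(g[:,:,1]>225)&(g[:,:,2]>240)).astype(np.uint8); m[245:]=0
n,l,st,ce=cv2.connectedComponentsWithStats(m)
for i in range(1,n):
    if st[i,4]>60: print(st[i],ce[i].round(1),onz(w,*ce[i],.094).round(4))
# jigger in top view
t=shot("top"); hsv=cv2.cvtColor(t["color"],cv2.COLOR_BGR2HSV)[255:300,140:245]
mm=cv2.inRange(hsv,(0,0,60),(180,70,255)); n,l,st,ce=cv2.connectedComponentsWithStats(mm)
for i in range(1,n):
    if st[i,4]>60: p=ce[i]+[140,255]; print("jig",p,st[i],onz(t,*p,.054).round(4))
for p in ([.5457,-.1099],[.5447,-.0648],[.5476,-.0205]): print("expected px",np.round(proj(w,[*p,.094])))
E
```

```text
[ 0.54391253 -0.06495544  0.29167728]
[493  43  36  41 277] [509.6  62.7] [0.4295 0.1762 0.094 ]
[477  48  21  38 236] [483.7  68.3] [0.4346 0.1483 0.094 ]
[  0 130  35  40 852] [ 18.4 147.5] [ 0.4798 -0.3376  0.094 ]
[314 136  17  99 857] [320.3 186.9] [ 0.5451 -0.0197  0.094 ]
[273 142   9  92 786] [277.  185.6] [ 0.5408 -0.0646  0.094 ]
[310 171   4  22  81] [311.5 181.8] [ 0.5392 -0.0286  0.094 ]
[497 178  29  67 964] [508.2 210.7] [0.5845 0.19   0.094 ]
jig [175.34943182 274.83522727] [ 24  10  23  20 352] [0.4243 0.2028 0.054 ]
expected px [234. 193.]
expected px [277. 189.]
expected px [320. 189.]
```

```bash
python3 - <<'E'
from h import *
w=shot("wrist"); g=w["color"][:,277].astype(int)
print("plateA col", [int(y) for y in range(130,245) if g[y].min()>150][:1],[int(y) for y in range(130,245) if g[y].min()>150][-1:])
print("expected rows z=.094/.104",[np.round(proj(w,[.5447+sx*.049,-.0648-sx*.0031,z])[1],1) for z in(.094,.104) for sx in(-1,1)])
print(delta([.4258,.2068,.15],down(np.radians(86.3))))
E
```

```text
plateA col [142] [233]
expected rows z=.094/.104 [np.float64(141.3), np.float64(233.5), np.float64(141.9), np.float64(236.6)]
[ 2.71  5.27  2.85  0.   -0.02 -0.01]
```

>>> move_arm --pt "2.71 5.27 0 0 0 0" --pt "2.71 5.27 0 0 0 0" --pt "2.71 5.27 0 0 0 0" --pt "2.71 5.27 0 0 0 0" --pt "2.71 5.27 0 0 0 0" --pt "2.71 5.27 0 0 0 0" --pt "2.71 5.27 0.8 0 0 0" --pt "2.71 5.27 1.6 0 0 0" --pt "2.71 5.27 2.0 0 0 0" --pt "2.71 5.27 2.0 0 0 0" --grip 0.55

```text
clock: 24.95
tool_pos: [0.4245, 0.2061, 0.1903]
orientation: [-0.003, 0.032, 0.999, -0.001]
wrist_force: [-0.1, 0.1, 0.5]
gripper_width: 0.066
gripper_force: 0.0
```

```bash
python3 - <<'E'
from h import *
for i in range(6): w=shot("wrist")
s=monitor.observe(); print(s["tool_pos"])
cv2.imwrite("pics/w11.png",w["color"])
g=cv2.medianBlur(cv2.cvtColor(w["color"],cv2.COLOR_BGR2GRAY),3)
hsv=cv2.cvtColor(w["color"],cv2.COLOR_BGR2HSV); m=cv2.inRange(hsv,(0,0,60),(180,60,255)); m[300:]=0
m=cv2.morphologyEx(m,cv2.MORPH_OPEN,np.ones((5,5)))
n,l,st,ce=cv2.connectedComponentsWithStats(m)
for i in range(1,n):
    if st[i,4]>200: print(st[i],ce[i].round(1),onz(w,*ce[i],.054).round(4))
C=cv2.HoughCircles(g,cv2.HOUGH_GRADIENT,1,40,param1=120,param2=25,minRadius=25,maxRadius=60)
for x,y,r in C[0]:
    if y<300: print("circle",x,y,r,onz(w,x,y,.054).round(4),hsv[int(y),int(x)])
print("expect",proj(w,[.4258,.2068,.054]))
t=shot("top"); T=cv2.cvtColor(t["color"],cv2.COLOR_BGR2HSV)
mm=cv2.inRange(T[255:300,140:245],(0,0,60),(180,70,255)); n,l,st,ce=cv2.connectedComponentsWithStats(mm)
for i in range(1,n):
    if st[i,4]>60: print("top",ce[i]+[140,255],st[i])
E
```

```text
[0.42731731 0.20690091 0.19423164]
[ 250  165   50   57 2267] [274.5 193.7] [0.4207 0.2053 0.054 ]
[ 148  195   42   40 1330] [168.6 214.5] [0.4332 0.1095 0.054 ]
[163 261  33  39 558] [179. 281.] [0.4993 0.1088 0.054 ]
[ 360  261  126   39 1805] [417.4 288.8] [0.5235 0.3372 0.054 ]
circle 275.5 193.5 25.7 [0.4205 0.2062 0.054 ] [ 90   7 206]
circle 171.5 210.5 25.4 [0.4298 0.1127 0.054 ] [ 68  10 207]
expect (np.float64(276.5462356213551), np.float64(199.31545307844627))
top [174.80194805 274.2987013 ] [ 23   8  24  22 308]
top [213.82795699 271.42473118] [ 67   9  15  16 186]
```

>>> move_arm --pt "0.05 -0.01 0.8 0 0 0" --pt "0.05 -0.01 1.6 0 0 0" --pt "0.05 -0.01 2.4 0 0 0" --pt "0.05 -0.01 3.1 0 0 0" --pt "0.05 -0.01 3.4 0 0 0" --pt "0.05 -0.01 3.4 0 0 0" --pt "0.05 -0.01 3.4 0 0 0"

```text
clock: 26.0
tool_pos: [0.4244, 0.2065, 0.0237]
orientation: [0.0, 0.033, 0.999, 0.0]
wrist_force: [-1.5, 0.2, 0.2]
gripper_width: 0.066
gripper_force: 0.0
```

>>> move_arm --pt "0 0 0 0 0 0" --pt "0 0 0 0 0 0" --pt "0 0 0 0 0 0" --pt "0 0 0 0 0 0" --pt "0 0 0 0 0 0" --pt "0 0 0 0 0 0" --grip -1 --newtons 40

```text
clock: 26.6
tool_pos: [0.4249, 0.2066, 0.0244]
orientation: [0.001, 0.033, 0.999, 0.0]
wrist_force: [-0.3, -3.2, 10.5]
gripper_width: 0.042
gripper_force: 39.0
```

>>> move_arm --pt "0 0 -0.5 0 0 0" --pt "0 0 -1.5 0 0 0" --pt "0 0 -2.5 0 0 0" --pt "0 0 -3.5 0 0 0" --pt "0 0 -4.0 0 0 0" --pt "0 0 -4.0 0 0 0"

```text
clock: 27.2
tool_pos: [0.4259, 0.2072, 0.2276]
orientation: [0.004, 0.032, 0.999, 0.002]
wrist_force: [-0.8, -0.5, -2.4]
gripper_width: 0.042
gripper_force: 41.5
```

>>> move_arm --pt "-2.78 -6.94 0 0 0 0" --pt "-2.78 -6.94 0 0 0 0" --pt "-2.78 -6.94 0 0 0 0" --pt "-2.78 -6.94 0 0 0 0" --pt "-2.78 -6.94 0 0 0 0" --pt "-2.78 -6.94 0 0 0 0" --pt "-2.78 -6.94 0 0 0 0" --pt "-2.78 -6.94 0 0 0 0" --pt "-2.78 -6.94 0 0 0 0" --pt "-2.78 -6.94 0 0 0 0"

```text
clock: 28.2
tool_pos: [0.5394, -0.1491, 0.2223]
orientation: [-0.001, 0.033, 0.999, 0.0]
wrist_force: [-0.0, 0.5, -1.3]
gripper_width: 0.042
gripper_force: 41.8
```

```bash
python3 - <<'E'
from h import *
for i in range(6): w=shot("wrist")
s=monitor.observe(); print(s["tool_pos"],s["gripper_width"],s["gripper_force"])
print(delta([.5416,-.1484,.036],down(np.radians(86.3))))
E
```

```text
[ 0.5400198  -0.14805059  0.22314975] 0.04191127056371841 41.79008315666579
[-0.03 -0.01  3.74  0.    0.    0.01]
```

>>> move_arm --pt "-0.03 0 0.6 0 0 0" --pt "-0.03 0 1.2 0 0 0" --pt "-0.03 0 1.8 0 0 0" --pt "-0.03 0 2.4 0 0 0" --pt "-0.03 0 3.0 0 0 0" --pt "-0.03 0 3.5 0 0 0" --pt "-0.03 0 3.72 0 0 0" --pt "-0.03 0 3.72 0 0 0"

```text
clock: 29.3
tool_pos: [0.5409, -0.1485, 0.036]
orientation: [-0.001, 0.032, 0.999, 0.0]
wrist_force: [0.5, -0.4, -1.9]
gripper_width: 0.0416
gripper_force: 41.8
```

>>> move_arm --pt "0 0 0 0 0 0" --pt "0 0 0 0 0 0" --pt "0 0 0 0 0 0" --pt "0 0 -0.6 0 0 0" --pt "0 0 -1.5 0 0 0" --pt "0 0 -2.5 0 0 0" --pt "0 0 -3.5 0 0 0" --pt "0 0 -4.5 0 0 0" --pt "0 0 -5.3 0 0 0" --pt "0 0 -5.3 0 0 0" --grip 0.3

```text
clock: 30.3
tool_pos: [0.5441, -0.1499, 0.3089]
orientation: [0.005, 0.033, 0.999, -0.001]
wrist_force: [0.6, -0.2, -0.8]
gripper_width: 0.0552
gripper_force: 0.0
```

```bash
python3 - <<'E'
from h import *
for i in range(6): w=shot("wrist")
cv2.imwrite("pics/w12.png",w["color"])
s=monitor.observe(); print(s["tool_pos"],s["gripper_width"])
hsv=cv2.cvtColor(w["color"],cv2.COLOR_BGR2HSV); m=cv2.inRange(hsv,(0,0,60),(180,70,255)); m[260:]=0
n,l,st,ce=cv2.connectedComponentsWithStats(m)
for i in range(1,n):
    if st[i,4]>150: print(st[i],ce[i].round(1),onz(w,*ce[i],.062).round(4))
ye=cv2.inRange(hsv,(20,110,120),(35,255,255)); n,l,st,ce=cv2.connectedComponentsWithStats(ye)
for i in range(1,n):
    if st[i,4]>40: print("y",st[i],ce[i])
sd=shot("side"); ye=cv2.inRange(cv2.cvtColor(sd["color"],cv2.COLOR_BGR2HSV),(20,110,120),(35,255,255)); n,l,st,ce=cv2.connectedComponentsWithStats(ye)
for i in range(1,n):
    if st[i,4]>10: print("side y",st[i],ce[i])
for th in (85,90,95,100):
    a=np.radians(155.4-th); b=np.array([.998,-.0637]); h=np.array([.5445,-.1035])+.062*b
    p=np.r_[h+b*.1034*np.cos(a),.1005+.1034*np.sin(a)]; print(th,p.round(4),np.round(proj(sd,p)))
E
```

```text
[ 0.54093326 -0.14880982  0.30086462] 0.055529535704092414
[  0  15  17  23 165] [ 8.  26.2] [ 0.3419 -0.4384  0.062 ]
[ 11  29  36  55 639] [30.2 59.5] [ 0.3816 -0.417   0.062 ]
[481  58  31  34 812] [496.1  74.6] [0.434  0.1052 0.062 ]
[ 59 126  39  39 676] [ 83.9 142.4] [ 0.4794 -0.3695  0.062 ]
[353 134  12  39 255] [357.3 153.9] [ 0.5152 -0.0548  0.062 ]
[389 135  17  95 604] [396. 184.] [ 0.553  -0.0089  0.062 ]
[ 257  158   38   43 1267] [275.7 179.1] [ 0.5384 -0.15    0.062 ]
[ 443  166  117   89 7869] [504.6 203.1] [0.5851 0.1304 0.062 ]
[350 174  10  55 396] [354.2 200.8] [ 0.5703 -0.0587  0.062 ]
[   0  210  103   50 3751] [ 50.7 239.3] [ 0.5953 -0.4414  0.062 ]
y [ 17 140  28  22 235] [ 35.02553191 149.32765957]
y [312 322  16  24 151] [316.80794702 330.54304636]
y [331 322  11  24  74] [337.95945946 328.71621622]
side y [365  64  10  21  75] [368.82666667  73.85333333]
side y [378 103   6  10  32] [380.40625 108.09375]
side y [382 118   4   5  16] [383.6875 119.8125]
side y [ 387  129   96  291 1594] [436.73964868 282.27164366]
side y [304 201  17   9  98] [313.28571429 204.98979592]
side y [254 207  34   2  43] [270.55813953 207.20930233]
side y [259 219  20   2  35] [269.14285714 219.42857143]
side y [240 326  11  13 115] [245.         332.05217391]
side y [173 360  40  38 780] [192.24358974 377.39102564]
85 [ 0.641  -0.1097  0.1979] [310. 204.]
90 [ 0.6493 -0.1102  0.1945] [314. 205.]
95 [ 0.6573 -0.1107  0.1904] [317. 206.]
100 [ 0.665  -0.1112  0.1856] [320. 207.]
```

The jigger stands in the compartment at (276,179) in the wrist view. Next I regrip the knob, which is at side (316,206).

>>> move_arm --pt "-2.31 0.89 0 0 0 0" --pt "-2.31 0.89 0 0 0 0" --pt "-2.31 0.89 0 0 0 0" --pt "-2.31 0.89 0 0 0 0" --pt "-2.31 0.89 0 0 0 0" --pt "-2.31 0.89 0.6 0 0 0" --pt "-2.31 0.89 1.2 0 0 0" --pt "-2.31 0.89 1.2 0 0 0"

```text
clock: 31.45
tool_pos: [0.6565, -0.1121, 0.2383]
orientation: [-0.003, 0.033, 0.999, 0.001]
wrist_force: [-0.2, 0.8, 0.3]
gripper_width: 0.0556
gripper_force: 0.0
```

```bash
python3 - <<'E'
from h import *
for i in range(6): w=shot("wrist")
cv2.imwrite("pics/w13.png",w["color"])
s=monitor.observe(); print(s["tool_pos"],s["gripper_width"])
ye=cv2.inRange(cv2.cvtColor(w["color"],cv2.COLOR_BGR2HSV),(20,90,120),(35,255,255)); n,l,st,ce=cv2.connectedComponentsWithStats(ye)
for i in range(1,n):
    if st[i,4]>40: print("y",st[i],ce[i],onz(w,*ce[i],.191).round(4))
print("exp",proj(w,[.657,-.1107,.191]),delta([.659,-.112,.172],down(np.radians(86.3))))
E
```

```text
[ 0.66038752 -0.11241983  0.24380597] 0.05546775823497278
y [ 256  188   43   60 1296] [275.90740741 220.53780864] [ 0.651  -0.1125  0.191 ]
y [ 87 235  10  10  69] [ 91.56521739 240.05797101] [ 0.6565 -0.2323  0.191 ]
y [538 368  17   8  65] [545.43076923 371.04615385] [0.7896 0.0913 0.191 ]
y [399 383  30  10  90] [411.67777778 386.76666667] [ 0.7894 -0.0189  0.191 ]
y [114 397  44   8 150] [136.45333333 399.93333333] [ 0.7892 -0.2298  0.191 ]
exp (np.float64(279.5095487932313), np.float64(229.50119727532837)) [ 0.03  0.01  1.44 -0.    0.03 -0.01]
```

>>> move_arm --pt "0.02 0 0.5 0 0 0" --pt "0.02 0 1.0 0 0 0" --pt "0.02 0 1.42 0 0 0" --pt "0.02 0 1.42 0 0 0" --pt "0.02 0 1.42 0 0 0"

```text
clock: 32.25
tool_pos: [0.6592, -0.1122, 0.1721]
orientation: [0.0, 0.032, 0.999, -0.0]
wrist_force: [0.2, 1.0, 0.6]
gripper_width: 0.0557
gripper_force: 0.0
```

>>> move_arm --pt "0 0 0 0 0 0" --pt "0 0 0 0 0 0" --pt "0 0 0 0 0 0" --pt "0 0 0 0 0 0" --pt "0 0 0 0 0 0" --grip -1 --newtons 40

```text
clock: 32.75
tool_pos: [0.6599, -0.1127, 0.1726]
orientation: [0.001, 0.032, 0.999, -0.001]
wrist_force: [1.8, -3.5, 7.0]
gripper_width: 0.026
gripper_force: 39.3
```

>>> move_arm --pt "0.155 0 -0.085 0 0 0" --pt "0.32 0 -0.15 0 0 0" --pt "0.495 0 -0.207 0 0 0" --pt "0.67 0 -0.24 0 0 0" --pt "0.85 0 -0.267 0 0 0" --pt "1.03 0 -0.27 0 0 0" --pt "1.21 0 -0.264 0 0 0" --pt "1.39 0 -0.24 0 0 0" --pt "1.565 0 -0.2 0 0 0" --pt "1.565 0 -0.2 0 0 0"

```text
clock: 33.75
tool_pos: [0.5808, -0.1075, 0.1829]
orientation: [0.001, 0.032, 0.999, -0.0]
wrist_force: [-6.0, -4.0, 15.8]
gripper_width: 0.0264
gripper_force: 41.8
```

>>> move_arm --pt "0.17 0 0.06 0 0 0" --pt "0.335 0 0.13 0 0 0" --pt "0.49 0 0.215 0 0 0" --pt "0.645 0 0.31 0 0 0" --pt "0.79 0 0.42 0 0 0" --pt "0.925 0 0.544 0 0 0" --pt "1.045 0 0.68 0 0 0" --pt "1.15 0 0.82 0 0 0" --pt "1.24 0 0.96 0 0 0" --pt "1.24 0 0.96 0 0 0"

```text
clock: 34.75
tool_pos: [0.5181, -0.1033, 0.1331]
orientation: [-0.0, 0.032, 0.999, -0.0]
wrist_force: [-3.9, -6.4, 0.2]
gripper_width: 0.0263
gripper_force: 42.2
```

>>> move_arm --pt "0.03 0 0.08 0 0 0" --pt "0.05 0 0.14 0 0 0" --pt "0.06 0 0.18 0 0 0" --pt "0.06 0 0.18 0 0 0" --pt "0.06 0 0.18 0 0 0"

```text
clock: 35.25
tool_pos: [0.514, -0.103, 0.1242]
orientation: [-0.002, 0.032, 0.999, -0.0]
wrist_force: [-12.3, -6.9, 3.8]
gripper_width: 0.0264
gripper_force: 42.6
```

>>> move_arm --pt "0 0 0 0 0 0" --pt "0 0 0 0 0 0" --pt "0 0 0 0 0 0" --pt "0 0 -0.6 0 0 0" --pt "0 0 -1.3 0 0 0" --pt "0 0 -1.3 0 0 0" --grip 0.3

```text
clock: 35.85
tool_pos: [0.5183, -0.1032, 0.193]
orientation: [0.003, 0.032, 0.999, -0.001]
wrist_force: [0.6, -0.1, -0.1]
gripper_width: 0.0559
gripper_force: 0.0
```

>>> move_arm --pt "0 0 0 0 0 0" --pt "0 0 0 0 0 0" --pt "0 0 0 0 0 0" --pt "0 0 0 0 0 0" --pt "0 0 0 0 0 0" --pt "0 0 0 0 0 0" --grip -1

```text
clock: 36.45
tool_pos: [0.5157, -0.1027, 0.1887]
orientation: [-0.0, 0.032, 0.999, 0.0]
wrist_force: [-0.1, 0.4, -0.0]
gripper_width: 0.0002
gripper_force: 0.0
```

>>> move_arm --pt "0 0 0.4 0 0 0" --pt "0 0 0.66 0 0 0" --pt "0 0 0.7 0 0 0" --pt "0 0 0.73 0 0 0" --pt "0 0 0.73 0 0 0" --pt "0 0 0.73 0 0 0"

```text
clock: 37.05
tool_pos: [0.5162, -0.1028, 0.1531]
orientation: [0.0, 0.032, 0.999, -0.0]
wrist_force: [-0.0, 0.6, -0.5]
gripper_width: 0.0001
gripper_force: 0.0
```

>>> move_arm --pt "0 0 0.02 0 0 0" --pt "0 0 0.04 0 0 0" --pt "0 0 0.06 0 0 0" --pt "0 0 0.06 0 0 0" --pt "0 0 0.06 0 0 0"

```text
clock: 37.55
tool_pos: [0.5161, -0.1029, 0.1513]
orientation: [0.001, 0.032, 0.999, -0.0]
wrist_force: [-8.2, 2.0, 31.7]
gripper_width: -0.0001
gripper_force: 15.8
```

>>> move_arm --pt "0 0 -0.5 0 0 0" --pt "0 0 -1.5 0 0 0" --pt "0 0 -2.5 0 0 0" --pt "0 0 -3.0 0 0 0" --pt "0 0 -3.0 0 0 0" --pt "0 0 -3.0 0 0 0"

```text
clock: 38.15
tool_pos: [0.5159, -0.1027, 0.2998]
orientation: [0.001, 0.032, 0.999, -0.0]
wrist_force: [-0.2, 0.0, -1.0]
gripper_width: 0.0001
gripper_force: 0.0
```

```bash
python3 - <<'E'
from h import *
sd=shot("side"); ye=cv2.inRange(cv2.cvtColor(sd["color"],cv2.COLOR_BGR2HSV),(20,110,120),(35,255,255)); ye[:,300:]=0
n,l,st,ce=cv2.connectedComponentsWithStats(ye); old=cv2.imread("pics/side0.png")
yo=cv2.inRange(cv2.cvtColor(old,cv2.COLOR_BGR2HSV),(20,110,120),(35,255,255)); yo[:,300:]=0
for m in (ye,yo):
    n,l,st,ce=cv2.connectedComponentsWithStats(m[195:240,240:290]); print([(ce[i].round(1),st[i,4]) for i in range(1,n)])
d=cv2.absdiff(sd["color"],old).max(2); d=(cv2.medianBlur(d,5)>40).astype(np.uint8)
n,l,st,ce=cv2.connectedComponentsWithStats(d); print([st[i].tolist() for i in range(1,n) if st[i,4]>40]); print(monitor.observe()["tool_pos"])
E
```

```text
[(array([16.1, 21.7]), np.int32(78))]
[(array([17.5, 19.9]), np.int32(76))]
[[6, 0, 18, 41, 322], [29, 0, 88, 132, 7045], [160, 0, 17, 5, 59], [252, 0, 21, 15, 165], [172, 5, 11, 16, 82], [269, 35, 8, 12, 58], [226, 56, 51, 118, 3887], [38, 132, 17, 15, 64], [71, 135, 29, 54, 667], [14, 144, 19, 7, 76], [46, 150, 5, 16, 64], [222, 160, 16, 21, 268], [8, 179, 34, 22, 330]]
[ 0.5153965  -0.10266822  0.29892205]
```

```bash
python3 -c "
from h import *
print(job.finish_job())"
```

```text
the job is handed in; nothing more can be done
None
```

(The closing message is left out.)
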